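# Turn the ingot mould face up

## Task

The oblong aluminium ingot mould lies face down on the raised moulding board. Slide it straight out until it clearly overhangs the board's front edge (the edge towards the robot), get under the overhang and turn the mould over, so that it ends lying flat on the board with its casting channels up and no longer overhanging. Leave the round steel plate where it lies.

Things in the scene. Friction and masses are not known exactly. Their poses are not given: they have to be found in the camera images.
- mould_center (a point): Centre (half-way up) of the oblong aluminium ingot mould, loose, 0.2 kg: 110 mm along its x, 88 along y, 8 thick. Starts flat on the board, its x axis within 10 degrees of the board's x, z axis and plain face up; three sooty 3 mm deep channels are in the face below (-z). Too wide to grip across. Lies stable with 40 mm overhang; pushed up from under that end it pivots on its far end and topples over past upright.
- board: Raised plywood moulding board, fixed: 260 mm along its x, 400 mm along its y, top face 120 mm above the bench, 22 mm thick; below, the first 120 mm behind the front edge are free (two battens stand further back). Origin on the bench under its centre; x points away from the robot (within 9 degrees), so the front edge is at x = -130 mm and runs along y.
- disc: Round steel plate, 90 mm across, 8 mm thick, loose, lying on the board beside the mould, on its left or its right, at least 70 mm clear of it. Origin at the centre of its underside. Leave it alone.
There are look-alikes about, which are no part of the job. Leave any brown or red look-alike of the part that bears mould_center alone.

How it is judged:
On the way:
1. the mould, still plain face up and flat, overhangs the board's front edge by at least 20 mm (its centre within 35 mm of the edge) (x of mould_center in the frame of board below -0.095 m and angle between mould_center's own z axis and vertical below 0.17 rad and z of mould_center in the frame of board between 0.12 and 0.128 m), for 0.2 s.
At the end, for the whole second after the job is handed in: The mould lies turned over (channels up, within 8 degrees of level) on the board's top, its centre at the board's height plus half its thickness within 4 mm, and at least 40 mm in from every edge of the board (so at most about 15 mm overhangs) (angle between mould_center's own z axis and vertical above 3 rad and z of mould_center in the frame of board between 0.12 and 0.128 m and x of mould_center in the frame of board between -0.09 and 0.09 m and y of mould_center in the frame of board between -0.16 and 0.16 m); the robot touches nothing.
It fails at once if the round plate is moved by more than 20 mm (distance of disc from where it was at the start of the episode above 0.02 m).
It also fails if it takes over 61 s, if anything falls off the work surface, if the arm or the gripper's body presses on something with over 40 N, if the wrist force passes 120 N, or if a joint passes its speed limit or range.

## Robot

A 7-joint arm with a two-finger parallel gripper is mounted at the origin on the work surface. World frame = base frame: x ahead of the robot, y to its left, z up, the work surface at z = 0. Lengths are in m, angles in rad, forces in N, time in s.
With the tool pointing down it reaches from about 0.425 to 1.025 m from the base axis. Payload 9.4 kg.
Tool frame: the origin (TCP) lies on the centre line of the jaws, within the pads' length; the fingertips stand 14 mm ahead of it and the grasp point (between the pads) lies 5 mm behind it (env.finger_overhang is the z of the fingertips in the tool frame, in m); z points along the fingers, y is the direction in which the jaws open and shut (so a half turn about z gives the same grasp; the last joint's range is limited). The gripper opens to 93 mm and grips with 3 to 60 N. Pads are 15 mm wide; open, the fingers measure 128 mm over their backs; the gripper's body (75 mm by 188 mm) begins 65 mm behind the grasp point.
Start: joints at [-1.199, 0.599, -0.003, 1.599, 0.002, 0.943, -0.08], TCP at [0.315, 0.653, 0.233] pointing down, gripper open.
Joint ranges: [-2.57, 2.57], [-0.35, 1.97], [-1.29, 1.29], [0.11, 2.56], [-1.05, 4.19], [0.11, 1.86], [-2.63, 2.63]. Speed limits (rad/s): [2.22, 2.22, 3.01, 3.01, 3.14, 3.14, 3.14].

## Interface

Orientations are given as a rotation vector (axis times angle).
In Python, from cell import env gives the robot as it stands.
- The arm moves only by the tool apply_moves, never from a script. Its argument "steps" is text: rows parted by semicolons, each of 7 numbers parted by spaces: the shift along the tool's x, y, z in m, then the turn, a rotation vector about the tool's x, y, z in rad, then the finger opening in m, from 0 to 0.093. A call has exactly 5 rows; each row is the pose to reach, as a shift and turn from the pose commanded when the call began, along the tool's axes at that moment; what a row does not reach only later rows make up. A row lasts 1/10 s, in which the tool goes at most 50 mm and 8.59 degrees, less where a joint would pass 70% of its speed; a pose out of reach is approached as far as the arm can. A call with a gripper value outside its range is refused whole. The fingers move at their own pace and stop on an object; "squeeze" is the grip in N (left out, the last holds). Time passes only in rows, so rows that repeat a pose let the fingers close, or fill a call up. It gives the time, the measured TCP pose, the force and the opening at its end, in the units of the state.
- env.state(): the state, without advancing time (a new reading comes with each control period).
- env.snapshot(name): name is "side" or "top"; returns a dict with "pixels" (384x512x3 uint8, red, green, blue), "z_map" (384x512 float32, m along the optical axis (not along the pixel's ray), 0 where there is no reading), "mtx" (3x3 intrinsics, pixels), "distortion" ([k1, k2, p1, p2, k3] as OpenCV has them; the pictures are not rectified), "camera_from_world" (4x4, takes a point from world to camera coordinates). Camera axes: x right, y down, z forward; pixel columns grow to the right and rows downward; lengths in m; the calibration is good to about 2 mm. A picture is of the moment at which its call begins.
- env.hand_in(): hands the job in, once; it reports no verdict.
The state is a dict: "clock": time; "q": joint angles; "qvel": joint speeds; "effort": joint torques, N m; "ee_pos": TCP position; "tool_rot": TCP orientation; "force": force on the tool from outside, world axes, zero at the start; "wrist_torque": the same for the moment, N m; "opening": finger opening in m.
Only numpy, scipy, OpenCV 4.12 (cv2) and the standard library are available. Lean on these libraries where they do the work, as an engineer would, in place of code of your own. Each camera call takes 0.05 s, during which the arm holds its last target.

## Working session

There is one attempt and no reset: what is moved stays moved. The work goes in short steps, Python scripts to look and compute and a tool call to move; the robot and the scene stay as the last step left them, time stands still between calls to the robot, and variables do not carry over. Pictures are saved under pics/ and viewed, and the job is handed in when it is done.

Besides the shell and the picture viewer there is one more tool, called after ">>>" as a command line: name --argument value ..., lists and objects as JSON in quotes. apply_moves: Moves the arm, as the interface text tells. Its arguments: {"type":"object","properties":{"steps":{"type":"string"},"squeeze":{"type":"number"}},"required":["steps"]}

```bash
mkdir -p pics; ls; python3 - <<'E'
from cell import env
import cv2,numpy as np
print(env.state(), env.finger_overhang)
for n in("side","top"):
    s=env.snapshot(n); cv2.imwrite(f"pics/{n}0.png",s["pixels"][:,:,::-1]); np.savez(f"{n}0.npz",**s)
    print(n,s["mtx"],s["distortion"],s["camera_from_world"])
E
```

```text
pics
{'clock': 0.0, 'q': array([-1.19874468,  0.60015014, -0.00255463,  1.60012865,  0.00179631,
        0.9429137 , -0.0797829 ]), 'qvel': array([ 0.00061338, -0.00065549, -0.0005199 , -0.00113253,  0.00016123,
       -0.00036452,  0.00083923]), 'effort': array([-1.95931985e-03, -7.65081525e+01,  1.49624504e+00, -2.52380455e+01,
       -5.25473733e-02,  1.64222158e-02,  1.48881727e-04]), 'ee_pos': array([0.3143365 , 0.65278512, 0.23174216]), 'tool_rot': array([-6.98821449e-01, -3.06265546e+00,  2.48518528e-03]), 'force': array([-1.01828344, -0.36366055, -0.02223384]), 'wrist_torque': array([ 0.01658531,  0.02395825, -0.02042096]), 'opening': 0.09320458375556939} 0.014
side [[413.27930779   0.         258.6046525 ]
 [  0.         413.27930779 193.21646882]
 [  0.           0.           1.        ]] [0.00187013 0.         0.         0.         0.        ] [[-9.70486595e-01 -2.41153740e-01 -8.01013847e-04  5.44307673e-01]
 [-1.86148999e-01  7.51231748e-01 -6.33245143e-01  1.84520411e-01]
 [ 1.53311182e-01 -6.14406815e-01 -7.73950869e-01  9.55682478e-01]
 [ 0.00000000e+00  0.00000000e+00  0.00000000e+00  1.00000000e+00]]
top [[479.53935243   0.         257.52389389]
 [  0.         479.53935243 197.33971861]
 [  0.           0.           1.        ]] [-0.1900453  0.         0.         0.         0.       ] [[ 0.01907987 -0.99979726  0.00643418 -0.04610624]
 [-0.98025112 -0.01997301 -0.19674556  0.58931824]
 [ 0.19683419 -0.00255323 -0.98043347  1.2091419 ]
 [ 0.          0.          0.          1.        ]]
```

View pics/side0.png

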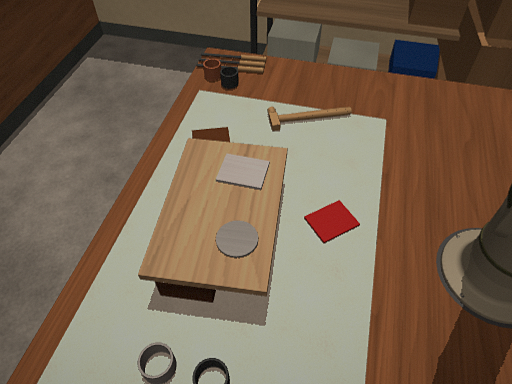

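View pics/top0.png

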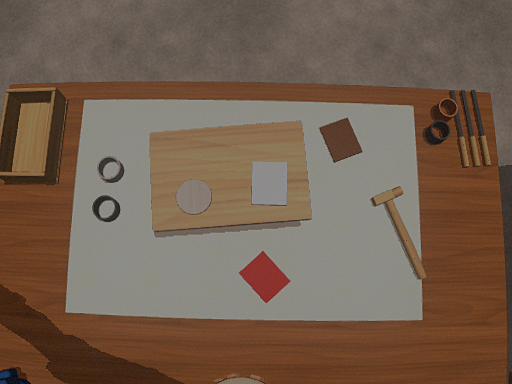

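Candidates for the mould: the silver rectangle on the board at top (269,184) / side (243,171); the brown one on the bench at top (341,139); the red one on the bench at top (265,276). The round plate is at top (194,196). The silver one is the only one lying on the board, so I choose it. Next I'll measure it and check a crop.

```bash
cat > h.py <<'E'
import cv2,numpy as np
def ray(s,uv,z):
    uv=np.asarray(uv,float).reshape(-1,1,2)
    n=cv2.undistortPoints(uv,s["mtx"],s["distortion"]).reshape(-1,2)
    T=s["camera_from_world"];R=T[:3,:3];c=-R.T@T[:3,3]
    d=np.c_[n,np.ones(len(n))]@R
    k=(z-c[2])/d[:,2]
    return c+d*k[:,None]
def cloud(s):
    h,w=s["z_map"].shape
    u,v=np.meshgrid(np.arange(w),np.arange(h))
    n=cv2.undistortPoints(np.stack([u,v],-1).reshape(-1,1,2).astype(float),s["mtx"],s["distortion"]).reshape(-1,2)
    P=np.c_[n,np.ones(len(n))]*s["z_map"].reshape(-1,1)
    T=s["camera_from_world"]
    return ((P-T[:3,3])@T[:3,:3]).reshape(h,w,3)
def rect(s,m,z):
    cs,_=cv2.findContours(m.astype(np.uint8),cv2.RETR_EXTERNAL,cv2.CHAIN_APPROX_NONE)
    c=max(cs,key=cv2.contourArea)
    P=ray(s,c.reshape(-1,2),z)[:,:2]
    return cv2.minAreaRect((P*1000).astype(np.float32)),c,P
E
python3 - <<'E'
from h import *
for n in("top","side"):
    s=dict(np.load(n+"0.npz")); C=cloud(s); hsv=cv2.cvtColor(s["pixels"],cv2.COLOR_RGB2HSV)
    z=C[...,2]; on=(z>0.105)&(z<0.145)&(C[...,0]>.4)&(C[...,0]<1)&(abs(C[...,1])<.4)
    print(n,"board",rect(s,on,.12)[0])
    g=(on&(hsv[...,1]<45)).astype(np.uint8)
    g=cv2.morphologyEx(g,cv2.MORPH_OPEN,np.ones((3,3)))
    k,l,st,ce=cv2.connectedComponentsWithStats(g)
    for i in range(1,k):
        if st[i,4]>200: print(ce[i],st[i],rect(s,l==i,.128)[0], "z",np.median(z[l==i]))
    sel=np.median(z[on]);print("zmed",sel)
    # red/brown
    for nm,p in((("red",(265,276)),("brown",(341,139))) if n=="top" else ()): print(nm,C[p[1],p[0]])
    img=s["pixels"][:,:,::-1]
    cr=img[150:220,160:320] if n=="top" else img[140:220,190:300]
    cv2.imwrite(f"pics/crop_{n}.png",cv2.resize(cr,None,fx=5,fy=5))
E
```

```text
top board ((635.4359741210938, 41.21319580078125), (263.7794494628906, 401.0581970214844), 5.8021016120910645)
[268.89859907 182.98532355] [ 251  162   36   43 1499] ((614.1055908203125, -61.536930084228516), (109.57646179199219, 87.3520736694336), 0.38230013847351074) z 0.12868704560744923
[193.56357759 196.37284483] [177 180  34  34 928] ((575.3846435546875, 126.1880111694336), (84.75598907470703, 83.2579345703125), 2.193037986755371) z 0.128589594393675
zmed 0.12123809999162688
red [ 0.3857311  -0.05861882  0.01290764]
brown [ 0.77263081 -0.26807602  0.01401863]
side board ((636.0259399414062, 47.86473083496094), (259.2537841796875, 405.2460632324219), 5.707154750823975)
[242.63797079 171.05534204] [ 216  154   53   35 1301] ((614.3653564453125, -57.59629821777344), (91.91879272460938, 110.27069091796875), 89.60350799560547) z 0.12651620405995392
[236.6530442  238.53044204] [ 216  221   42   36 1199] ((576.353271484375, 129.73660278320312), (86.1895980834961, 86.88509368896484), 13.925779342651367) z 0.12661402243851455
zmed 0.11900326434570538
```

```bash
ls pics
```

```text
crop_side.png
crop_top.png
side0.png
top0.png
```

View pics/crop_top.png

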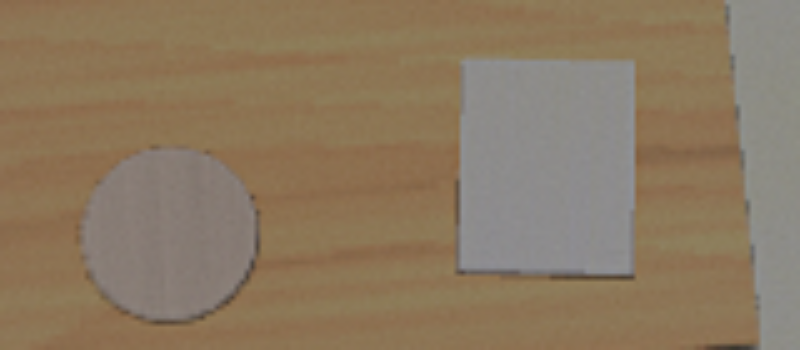

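```bash
cat >> h.py <<'E'
from scipy.spatial.transform import Rotation as Ro
def frame(zdir,ydir):
    z=np.array(zdir,float);z/=np.linalg.norm(z);y=np.array(ydir,float);y-=z*(y@z);y/=np.linalg.norm(y)
    return Ro.from_matrix(np.c_[np.cross(y,z),y,z])
def go(p,R,st):
    R0=Ro.from_rotvec(st["tool_rot"]);d=R0.inv().apply(np.array(p)-st["ee_pos"]);r=(R0.inv()*R).as_rotvec()
    print("shift",d.round(4),"rot",r.round(4),"| dist",np.linalg.norm(d).round(3),"deg",np.degrees(np.linalg.norm(r)).round(1))
    print("q",st["q"].round(3),"pos",st["ee_pos"].round(4),"F",st["force"].round(1),"t",st["clock"])
E
python3 - <<'E'
from h import *; from cell import env
a=np.radians(90.4)
go([.69,-.06,.2],frame([0,0,-1],[np.cos(a),np.sin(a),0]),env.state())
E
```

```text
shift [-0.6477 -0.4792  0.0326] rot [-1.500e-03 -2.000e-04 -4.557e-01] | dist 0.806 deg 26.1
q [-1.199  0.6   -0.003  1.6    0.002  0.943 -0.08 ] pos [0.3144 0.6528 0.2318] F [ 0.5  1.  -0.1] t 0.1
```

>>> apply_moves --steps "-0.648 -0.479 0.03 0 0 -0.456 0.05; -0.648 -0.479 0.03 0 0 -0.456 0.05; -0.648 -0.479 0.03 0 0 -0.456 0.05; -0.648 -0.479 0.03 0 0 -0.456 0.05; -0.648 -0.479 0.03 0 0 -0.456 0.05"

```text
clock: 0.6
ee_pos: [0.4318, 0.4301, 0.223]
tool_rot: [0.012, -3.141, 0.001]
force: [0.1, -0.0, -0.3]
opening: 0.0572
```

```bash
cat > g1.py <<'E'
from h import *; from cell import env
a=np.radians(90.4)
import sys
go(eval(sys.argv[1]),frame([0,0,-1],[np.cos(a),np.sin(a),0]),env.state())
E
python3 g1.py '[.69,-.06,.2]'
```

```text
shift [-0.2544 -0.4921  0.0231] rot [-0.0004 -0.0003  0.0007] | dist 0.554 deg 0.1
q [-0.782  0.474 -0.137  1.876  0.087  0.797  0.614] pos [0.4318 0.4301 0.223 ] F [ 0.1 -0.  -0.3] t 0.6
```

>>> apply_moves --steps "-0.254 -0.492 0.023 0 0 0 0.05; -0.254 -0.492 0.023 0 0 0 0.05; -0.254 -0.492 0.023 0 0 0 0.05; -0.254 -0.492 0.023 0 0 0 0.05; -0.254 -0.492 0.023 0 0 0 0.05"

```text
clock: 1.1
ee_pos: [0.5479, 0.2091, 0.2128]
tool_rot: [0.011, -3.141, 0.0]
force: [0.6, 0.9, -0.2]
opening: 0.0499
```

```bash
python3 g1.py '[.69,-.06,.2]'
```

```text
shift [-0.1402 -0.2702  0.0128] rot [-0.0001 -0.0002  0.0003] | dist 0.305 deg 0.0
q [-0.372  0.459 -0.127  1.938  0.083  0.749  1.032] pos [0.5479 0.2091 0.2128] F [ 0.6  0.9 -0.2] t 1.1
```

>>> apply_moves --steps "-0.14 -0.27 0.013 0 0 0 0.05; -0.14 -0.27 0.013 0 0 0 0.05; -0.14 -0.27 0.013 0 0 0 0.05; -0.14 -0.27 0.013 0 0 0 0.05; -0.14 -0.27 0.013 0 0 0 0.05"

```text
clock: 1.6
ee_pos: [0.6644, -0.0118, 0.2019]
tool_rot: [0.011, -3.141, -0.0]
force: [0.4, -0.2, 0.1]
opening: 0.0497
```

>>> apply_moves --steps "-0.027 -0.05 0.003 0 0 0 0.05; -0.027 -0.05 0.003 0 0 0 0.05; -0.027 -0.05 0.003 0 0 0 0.05; -0.027 -0.05 0.003 0 0 0 0.05; -0.027 -0.05 0.003 0 0 0 0.05"

```text
clock: 2.1
ee_pos: [0.6907, -0.0572, 0.1994]
tool_rot: [0.015, -3.141, -0.002]
force: [0.0, -0.6, 0.2]
opening: 0.0501
```

```bash
python3 g1.py '[.69,-.06,.1375]'
```

```text
shift [ 0.0007 -0.0028  0.0619] rot [ 0.001  -0.0004  0.0028] | dist 0.062 deg 0.2
q [ 0.074  0.596 -0.115  1.703  0.085  0.848  1.503] pos [ 0.6907 -0.0572  0.1994] F [ 0.  -0.6  0.2] t 2.1
```

>>> apply_moves --steps "0 -0.003 0.03 0 0 0 0.05; 0 -0.003 0.05 0 0 0 0.05; 0 -0.003 0.058 0 0 0 0.05; 0 -0.003 0.062 0 0 0 0.05; 0 -0.003 0.062 0 0 0 0.05"

```text
clock: 2.6
ee_pos: [0.6914, -0.0617, 0.1376]
tool_rot: [-0.013, 3.141, 0.0]
force: [0.1, 0.2, -0.2]
opening: 0.0499
```

```bash
cat > snap.py <<'E'
import sys
from h import *; from cell import env
for n in("side","top"):
    s=env.snapshot(n); cv2.imwrite(f"pics/{n}{sys.argv[1]}.png",s["pixels"][:,:,::-1]); np.savez(f"{n}{sys.argv[1]}.npz",**s)
    img=s["pixels"][:,:,::-1]
    cr=img[120:250,160:360] if n=="top" else img[100:260,140:340]
    cv2.imwrite(f"pics/c{n}{sys.argv[1]}.png",cv2.resize(cr,None,fx=3,fy=3))
E
python3 snap.py 1; python3 g1.py '[.6,-.06,.1375]'
```

```text
shift [0.0918 0.0029 0.0007] rot [0.     0.0014 0.0007] | dist 0.092 deg 0.1
q [ 0.076  0.664 -0.107  1.747  0.099  0.735  1.496] pos [ 0.6918 -0.0622  0.1383] F [0.2 0.  0.1] t 2.7
```

View pics/cside1.png

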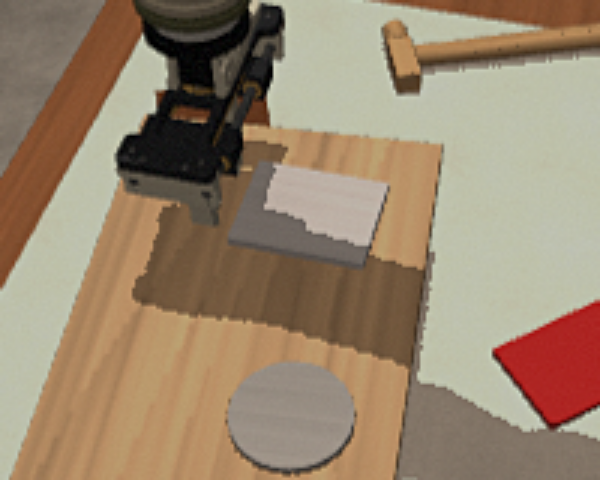

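>>> apply_moves --steps "0.01 0.002 0.001 0 0 0 0.05; 0.02 0.002 0.001 0 0 0 0.05; 0.03 0.002 0.001 0 0 0 0.05; 0.04 0.002 0.001 0 0 0 0.05; 0.048 0.002 0.001 0 0 0 0.05"

```text
clock: 3.2
ee_pos: [0.6425, -0.0611, 0.1368]
tool_rot: [-0.011, 3.141, -0.0]
force: [3.2, 0.9, 1.1]
opening: 0.0496
```

>>> apply_moves --steps "0.01 0 0 0 0 0 0.05; 0.02 0 0 0 0 0 0.05; 0.03 0 0 0 0 0 0.05; 0.036 0 0 0 0 0 0.05; 0.038 0 0 0 0 0 0.05"

```text
clock: 3.7
ee_pos: [0.6043, -0.0613, 0.1363]
tool_rot: [0.011, -3.141, 0.0]
force: [1.9, -0.0, -0.4]
opening: 0.0502
```

```bash
python3 snap.py 2; python3 g1.py '[.5955,-.06,.1375]'
```

```text
shift [ 0.009   0.0013 -0.0014] rot [-0.0001 -0.0012  0.0002] | dist 0.009 deg 0.1
q [ 0.082  0.58  -0.11   1.953  0.105  0.615  1.482] pos [ 0.6045 -0.0613  0.1361] F [-0.   0.3  0.6] t 3.8
```

View pics/cside2.png

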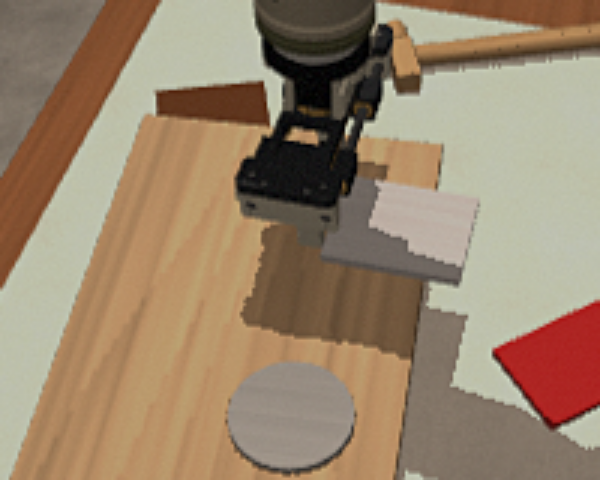

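View pics/ctop2.png

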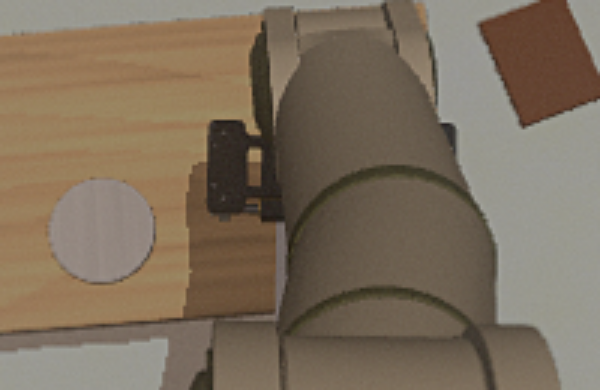

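```bash
cat >> h.py <<'E'
BC=np.array([.6357,.0445]);BY=np.radians(5.75);BR=np.array([[np.cos(BY),np.sin(BY)],[-np.sin(BY),np.cos(BY)]])
def tob(P): return (np.asarray(P)[...,:2]-BC)@BR.T
E
python3 - <<'E'
from h import *
s=dict(np.load("side2.npz"))
for c in [(478,200),(461,275),(322,257)]:
    P=ray(s,[(139.7+c[0]/3,99.7+c[1]/3)],.128)[0]; print(c,P.round(4),tob(P).round(4))
print(tob([.6142,-.0597]))
E
```

```text
(478, 200) [ 0.4862 -0.1033  0.128 ] [-0.1636 -0.132 ]
(461, 275) [ 0.4846 -0.0233  0.128 ] [-0.1571 -0.0523]
(322, 257) [ 0.5921 -0.0152  0.128 ] [-0.0493 -0.055 ]
[-0.03183142 -0.10152168]
```

>>> apply_moves --steps "0.003 0 -0.001 0 0 0 0.05; 0.006 0 -0.001 0 0 0 0.05; 0.008 0 -0.001 0 0 0 0.05; 0.008 0 -0.001 0 0 0 0.05; 0.008 0 -0.001 0 0 0 0.05"

```text
clock: 4.3
ee_pos: [0.5971, -0.0613, 0.1373]
tool_rot: [0.011, -3.141, 0.0]
force: [0.1, 0.7, -0.0]
opening: 0.0502
```

>>> apply_moves --steps "-0.006 0 0 0 0 0 0.05; -0.012 0 0 0 0 0 0.05; -0.012 0 -0.04 0 0 0 0.05; -0.012 0 -0.09 0 0 0 0.05; -0.012 0 -0.13 0 0 0 0.05"

```text
clock: 4.8
ee_pos: [0.61, -0.0611, 0.2695]
tool_rot: [-0.011, 3.141, 0.0]
force: [1.4, 0.6, 0.6]
opening: 0.05
```

```bash
cat > fk.py <<'E'
from h import *
from scipy.optimize import least_squares
def fk(q,p):
    yaw0,d,L1,L2,L3,lat,r7=p
    R=Ro.from_euler('z',yaw0);P=np.array([0,0,d])
    for i,(ax,a) in enumerate(zip('zyzyzyz',q)):
        R=R*Ro.from_euler(ax,-a if ax=='z' else a)
        if i==1:P=P+R.apply([0,lat,L1])
        if i==3:P=P+R.apply([0,0,L2])
    P=P+R.apply([0,0,L3]); return P,R*Ro.from_euler('z',r7)
D=[([-1.19874,.60015,-.00255,1.60013,.0018,.94291,-.07978],[.3143,.6528,.2317],[-.6988,-3.0627,.0025]),
([-0.782,0.474,-0.137,1.876,0.087,0.797,0.614],[.4318,.4301,.223],[.012,-3.141,.001]),
([-0.372,0.459,-0.127,1.938,0.083,0.749,1.032],[.5479,.2091,.2128],[.011,-3.141,0]),
([0.074,0.596,-0.115,1.703,0.085,0.848,1.503],[.6907,-.0572,.1994],[.015,-3.141,-.002]),
([0.076,0.664,-0.107,1.747,0.099,0.735,1.496],[.6918,-.0622,.1383],[-.013,3.141,0]),
([0.082,0.58,-0.11,1.953,0.105,0.615,1.482],[.6045,-.0613,.1361],[.011,-3.141,0])]
def fit(D,p0=(0,.33,.64,.45,.36,0,0)):
    f=lambda p:np.concatenate([np.r_[fk(q,p)[0]-np.array(P),.3*(Ro.from_rotvec(o).inv()*fk(q,p)[1]).as_rotvec()] for q,P,o in D])
    best=None
    for r7 in np.arange(-3,3.1,1):
        s=least_squares(f,list(p0[:6])+[r7])
        if best is None or s.cost<best.cost:best=s
    return best
lo=np.array([-2.57,-.35,-1.29,.11,-1.05,.11,-2.63]);hi=np.array([2.57,1.97,1.29,2.56,4.19,1.86,2.63])
def ik(P,R,p,q0):
    f=lambda q:np.r_[(fk(q,p)[0]-P)*5,(R.inv()*fk(q,p)[1]).as_rotvec(),.003*(q-q0)]
    return least_squares(f,np.clip(q0,lo+.03,hi-.03),bounds=(lo+.02,hi-.02))
E
python3 - <<'E'
from fk import *
s=fit(D);print(s.cost,s.x.round(4)); print(np.abs(s.fun.reshape(-1,6)).max(0))
E
```

```text
3.912380488748486e-06 [-0.002   0.9471  0.6477  0.4451  0.9889 -0.0554  1.5689]
[0.00119523 0.00126789 0.00103976 0.0002958  0.00035538 0.00039733]
```

>>> apply_moves --steps "0.02 0.03 -0.05 0 0 0 0; 0.05 0.07 -0.08 0.15 0 0 0; 0.08 0.1 -0.1 0.3 0 0 0; 0.1 0.13 -0.12 0.45 0 0 0; 0.11 0.16 -0.13 0.6 0 0 0"

```text
clock: 5.3
ee_pos: [0.4975, 0.0989, 0.4009]
tool_rot: [-0.006, 2.999, -0.904]
force: [0.9, 0.3, -0.2]
opening: 0.0142
```

```bash
python3 snap.py 3; python3 - <<'E'
from fk import *
from cell import env
st=env.state(); D.append((st["q"],st["ee_pos"],st["tool_rot"])); print(st)
s=fit(D);p=s.x;print(s.cost,p.round(4)); print(np.abs(s.fun.reshape(-1,6)).max(0)); np.save("p.npy",p)
for al in(15,25):
  for ps in(-50,-60,-70):
    for sg in(1,-1):
      a,b=np.radians(al),np.radians(ps);d=np.array([np.cos(a)*np.cos(b),np.cos(a)*np.sin(b),-np.sin(a)])
      R=frame(d,[0,0,sg]); 
      tip=np.array([.495,-.06,.10]);P=tip-.014*d
      for q0 in ([st["q"],np.array([-.3,.2,0,2.3,1.5,1.2,0.])]):
        r=ik(P,R,p,q0);print(al,ps,sg,r.x.round(2),"err",np.linalg.norm(fk(r.x,p)[0]-P).round(4))
E
```

```text
{'clock': 5.4, 'q': array([-0.53759754,  0.30354073, -0.12241314,  1.81894484,  0.50022562,
        1.41770134,  0.75700032]), 'qvel': array([ 0.13127391, -0.0112751 ,  0.12154996,  0.03812251, -0.03082432,
       -0.12247647,  0.142777  ]), 'effort': array([ -4.09839168, -53.56681824,  -0.57245817, -26.09402061,
         2.52815187,   3.77886146,  -2.02791743]), 'ee_pos': array([0.49634655, 0.10996998, 0.39733381]), 'tool_rot': array([-0.03901623,  3.00289576, -0.89770706]), 'force': array([-0.00253037,  0.32457994, -0.47107482]), 'wrist_torque': array([ 0.64220259, -0.0604613 ,  0.04120901]), 'opening': 0.006766948363117324}
5.284909912171817e-06 [ 0.      0.2851  0.6462  0.4459  0.3251 -0.0568  1.5709]
[0.00112394 0.00225627 0.00090528 0.00029582 0.00035542 0.00039151]
15 -50 1 [-1.42  1.53  1.11  2.45  0.76  0.13 -2.61] err 0.02
15 -50 1 [-1.42  1.53  1.11  2.45  0.76  0.13 -2.61] err 0.02
15 -50 -1 [-0.37  1.2  -0.56  2.54  1.52  1.84 -0.5 ] err 0.0009
15 -50 -1 [-0.37  1.2  -0.56  2.54  1.52  1.84 -0.5 ] err 0.0009
15 -60 1 [-1.39  1.5   1.11  2.44  0.74  0.13 -2.61] err 0.0089
[... 490 characters left out ...]
r 0.0209
25 -50 1 [-1.32  1.27  1.07  2.45  0.97  0.13 -2.61] err 0.0209
25 -50 -1 [-0.18  1.13 -0.79  2.54  1.56  1.84 -0.32] err 0.0013
25 -50 -1 [-0.18  1.13 -0.79  2.54  1.56  1.84 -0.32] err 0.0013
25 -60 1 [-1.3   1.28  1.07  2.45  0.88  0.13 -2.61] err 0.0104
25 -60 1 [-1.3   1.28  1.07  2.45  0.88  0.13 -2.61] err 0.0104
25 -60 -1 [-0.49  0.95 -0.29  2.47  1.5   1.34 -0.29] err 0.0
25 -60 -1 [-0.58  0.93 -0.16  2.48  1.52  1.23 -0.29] err 0.0
25 -70 1 [-1.28  1.27  1.07  2.44  0.78  0.13 -2.58] err 0.0
25 -70 1 [-1.28  1.27  1.07  2.44  0.79  0.13 -2.59] err 0.0
25 -70 -1 [-0.54  0.91 -0.16  2.36  1.33  1.23 -0.16] err 0.0
25 -70 -1 [-0.56  0.91 -0.13  2.36  1.33  1.2  -0.16] err 0.0
```

View pics/side3.png

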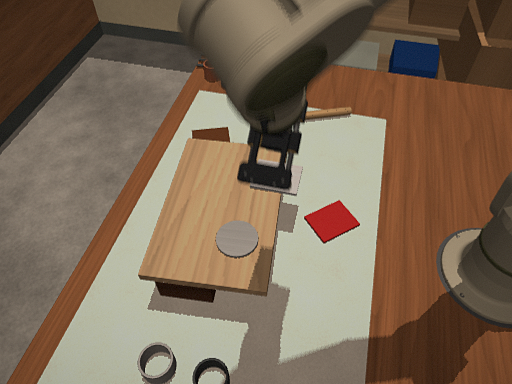

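```bash
cat > g2.py <<'E'
from fk import *; from cell import env
import sys
a,b=np.radians(5),np.radians(-60);d=np.array([np.cos(a)*np.cos(b),np.cos(a)*np.sin(b),-np.sin(a)])
R=frame(d,[0,0,-1])
st=env.state(); go(eval(sys.argv[1]),R,st); print("axes",R.as_matrix().round(3).tolist(),"opening",st["opening"])
E
python3 - <<'E'
import sys; sys.argv=["",'[.39,.12,.28]']
exec(open("g2.py").read())
p=np.load("p.npy");q=st["q"]
for P in([.39,.12,.28],[.42,.052,.149],[.485,-.06,.149],[.49,-.06,.2],[.53,-.06,.24],[.60,-.06,.25]):
    r=ik(np.array(P),R,p,q);q=r.x;print(P,q.round(2),np.linalg.norm(fk(q,p)[0]-P).round(4))
E
```

```text
shift [0.106  0.0751 0.0911] rot [ 0.8834 -0.442  -0.2637] | dist 0.159 deg 58.6
q [-0.538  0.304 -0.122  1.819  0.5    1.418  0.757] pos [0.4963 0.11   0.3973] F [-0.   0.3 -0.5] t 5.4
axes [[-0.866, -0.044, 0.498], [-0.5, 0.075, -0.863], [-0.0, -0.996, -0.087]] opening 0.006766948363117324
[0.39, 0.12, 0.28] [-1.08  0.76 -0.14  2.34  0.92  1.58 -0.03] 0.0
[0.42, 0.052, 0.149] [-0.97  1.07 -0.11  2.41  1.1   1.41 -0.34] 0.0
[0.485, -0.06, 0.149] [-0.74  1.09 -0.    2.48  1.41  1.4  -0.43] 0.0
[0.49, -0.06, 0.2] [-0.74  0.97  0.01  2.5   1.4   1.41 -0.32] 0.0
[0.53, -0.06, 0.24] [-0.71  0.85  0.05  2.43  1.44  1.43 -0.14] 0.0
[0.6, -0.06, 0.25] [-0.65  0.83  0.1   2.3   1.51  1.41  0.03] 0.0
```

>>> apply_moves --steps "0.02 0.01 -0.02 0.17 -0.085 -0.05 0.08; 0.04 0.03 -0.02 0.34 -0.17 -0.1 0.08; 0.06 0.04 0.01 0.51 -0.255 -0.15 0.08; 0.08 0.06 0.04 0.68 -0.34 -0.2 0.08; 0.1 0.07 0.07 0.8 -0.4 -0.24 0.08"

```text
clock: 5.9
ee_pos: [0.3978, 0.1189, 0.2991]
tool_rot: [-0.406, 2.326, -1.655]
force: [-0.7, 0.9, -2.6]
opening: 0.0417
```

```bash
python3 g2.py '[.39,.12,.25]'
```

```text
shift [0.0092 0.0475 0.0118] rot [ 0.2337 -0.1315 -0.076 ] | dist 0.05 deg 16.0
q [-0.952  0.583 -0.184  2.249  0.845  1.531  0.125] pos [0.3978 0.1189 0.2991] F [-0.7  0.9 -2.6] t 5.9
axes [[-0.866, -0.044, 0.498], [-0.5, 0.075, -0.863], [-0.0, -0.996, -0.087]] opening 0.041731768069789045
```

>>> apply_moves --steps "0.004 0.02 0.005 0.11 -0.06 -0.035 0.08; 0.009 0.047 0.012 0.234 -0.132 -0.076 0.08; 0.009 0.047 0.012 0.234 -0.132 -0.076 0.08; 0.009 0.047 0.012 0.234 -0.132 -0.076 0.08; 0.009 0.047 0.012 0.234 -0.132 -0.076 0.08"

```text
clock: 6.4
ee_pos: [0.3908, 0.118, 0.2542]
tool_rot: [-0.531, 2.027, -1.847]
force: [0.5, 0.4, 0.9]
opening: 0.0788
```

```bash
python3 snap.py 4;python3 g2.py '[.42,.055,.149]'
```

```text
shift [0.0064 0.099  0.0787] rot [ 0.0064 -0.0067 -0.0078] | dist 0.127 deg 0.7
q [-1.059  0.814 -0.16   2.349  0.921  1.561 -0.09 ] pos [0.3908 0.1179 0.255 ] F [0.2 0.3 0.4] t 6.5
axes [[-0.866, -0.044, 0.498], [-0.5, 0.075, -0.863], [-0.0, -0.996, -0.087]] opening 0.07948146907851811
```

View pics/side4.png

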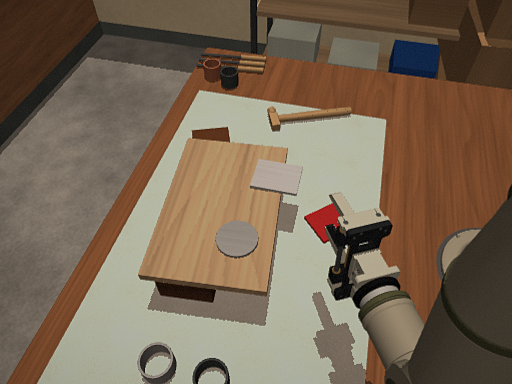

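View pics/top4.png

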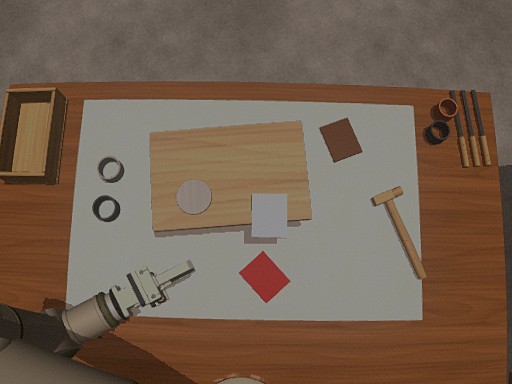

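```bash
cat > meas.py <<'E'
import sys
from h import *
k=sys.argv[1]
for n in("top","side"):
    s=dict(np.load(n+k+".npz")); C=cloud(s); hsv=cv2.cvtColor(s["pixels"],cv2.COLOR_RGB2HSV)
    z=C[...,2]; on=(z>0.105)&(z<0.145)&(C[...,0]>.4)&(C[...,0]<1)&(abs(C[...,1])<.4)
    g=(on&(hsv[...,1]<45)).astype(np.uint8);g=cv2.morphologyEx(g,cv2.MORPH_OPEN,np.ones((3,3)))
    kk,l,st,ce=cv2.connectedComponentsWithStats(g)
    for i in range(1,kk):
        if st[i,4]>200:
            r=rect(s,l==i,.128)[0];print(n,ce[i].round(),r,"board",tob(np.array(r[0])/1000).round(4),"z",np.median(z[l==i]).round(4))
E
python3 meas.py 4
```

```text
top [194. 196.] ((575.4303588867188, 126.18976593017578), (84.76486206054688, 83.2579345703125), 2.193037748336792) board [-0.0518  0.0873] z 0.1286
top [269. 216.] ((531.2681274414062, -63.96304702758789), (108.091796875, 85.07598876953125), 1.1736325025558472) board [-0.1148 -0.0975] z 0.1286
side [277. 177.] ((531.97509765625, -57.89470291137695), (109.67538452148438, 94.15122985839844), 0.4513285458087921) board [-0.1135 -0.0915] z 0.1266
side [237. 238.] ((576.3532104492188, 129.7366943359375), (86.1895980834961, 86.88491821289062), 13.925779342651367) board [-0.0505  0.0908] z 0.1266
```

>>> apply_moves --steps "0.002 0.03 0.02 0 0 0 0.08; 0.004 0.06 0.04 0 0 0 0.08; 0.006 0.085 0.065 0 0 0 0.08; 0.006 0.099 0.079 0 0 0 0.08; 0.006 0.099 0.079 0 0 0 0.08"

```text
clock: 7.0
ee_pos: [0.4207, 0.0535, 0.1476]
tool_rot: [-0.53, 2.026, -1.849]
force: [0.1, 0.6, 0.5]
opening: 0.0798
```

```bash
python3 snap.py 5;python3 g2.py '[.484,-.06,.149]'
```

```text
shift [ 0.0013 -0.0126  0.1308] rot [ 0.0029 -0.0058 -0.0038] | dist 0.131 deg 0.4
q [-0.968  1.064 -0.111  2.405  1.092  1.412 -0.337] pos [0.4201 0.0548 0.1483] F [-0.8  0.1 -0. ] t 7.1
axes [[-0.866, -0.044, 0.498], [-0.5, 0.075, -0.863], [-0.0, -0.996, -0.087]] opening 0.08003649880986853
```

View pics/side5.png

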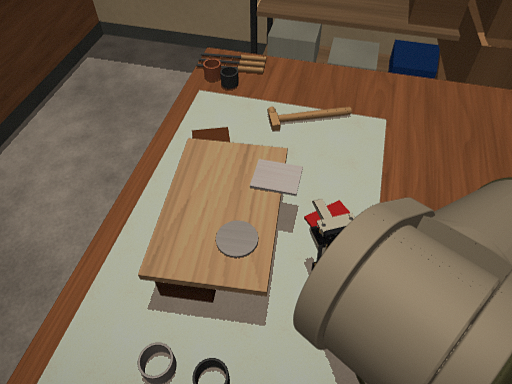

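>>> apply_moves --steps "0 -0.003 0.03 0 0 0 0.08; 0 -0.006 0.06 0 0 0 0.08; 0 -0.009 0.085 0 0 0 0.08; 0 -0.011 0.105 0 0 0 0.08; 0.001 -0.012 0.12 0 0 0 0.08"

```text
clock: 7.6
ee_pos: [0.4796, -0.0508, 0.1498]
tool_rot: [-0.534, 2.022, -1.849]
force: [-0.2, 0.8, -0.4]
opening: 0.08
```

```bash
python3 snap.py 6;python3 g2.py '[.484,-.06,.149]'
```

```text
shift [-0.0001 -0.      0.0099] rot [ 0.0003 -0.0062 -0.0029] | dist 0.01 deg 0.4
q [-0.769  1.096 -0.     2.481  1.378  1.386 -0.431] pos [ 0.4791 -0.0515  0.1498] F [-0.1  0.2 -1. ] t 7.7
axes [[-0.866, -0.044, 0.498], [-0.5, 0.075, -0.863], [-0.0, -0.996, -0.087]] opening 0.08022315073459738
```

View pics/cside6.png

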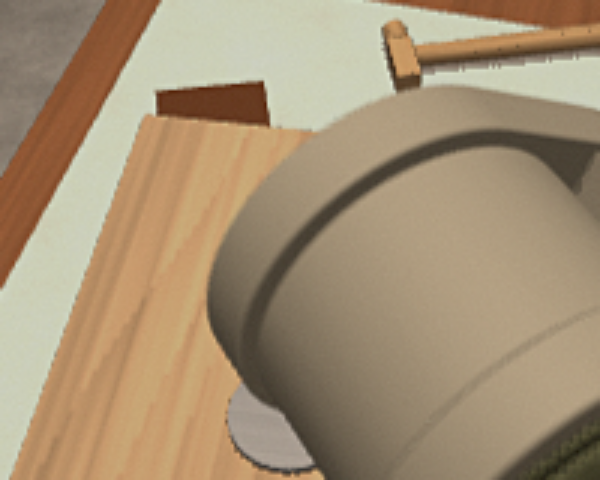

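View pics/ctop6.png

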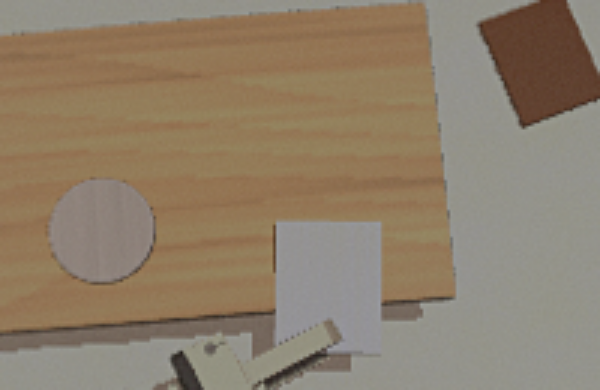

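>>> apply_moves --steps "0 0 0.006 0 0 0 0.08; 0 0 0.01 0 0 0 0.08; 0 -0.008 0.01 0 0 0 0.08; 0 -0.014 0.009 0 0 0 0.08; 0 -0.02 0.009 0 0 0 0.08"

```text
clock: 8.2
ee_pos: [0.484, -0.0595, 0.1671]
tool_rot: [-0.54, 2.022, -1.851]
force: [0.1, 0.7, -0.9]
opening: 0.0801
```

```bash
python3 snap.py 7;python3 g2.py '[.487,-.06,.184]'; python3 - <<'E'
from h import *
s=dict(np.load("top7.npz"));C=cloud(s)
for c in [(285,230),(330,230),(370,230),(285,340),(330,290),(372,345)]: print(c,C[120+c[1]//3,160+c[0]//3].round(4))
E
```

```text
shift [-0.0026 -0.0166  0.0002] rot [ 0.0007 -0.0039  0.001 ] | dist 0.017 deg 0.2
q [-0.754  1.057  0.012  2.495  1.4    1.39  -0.403] pos [ 0.4839 -0.0598  0.1675] F [-0.8  0.5 -2.1] t 8.3
axes [[-0.866, -0.044, 0.498], [-0.5, 0.075, -0.863], [-0.0, -0.996, -0.087]] opening 0.07997606077819536
(285, 230) [ 0.5793 -0.0279  0.1287]
(330, 230) [ 0.5797 -0.0653  0.1307]
(370, 230) [ 0.58   -0.0977  0.1322]
(285, 340) [ 0.4738 -0.0299  0.2303]
(330, 290) [ 0.5287 -0.0659  0.1342]
(372, 345) [ 0.4818 -0.1007  0.1373]
```

View pics/ctop7.png

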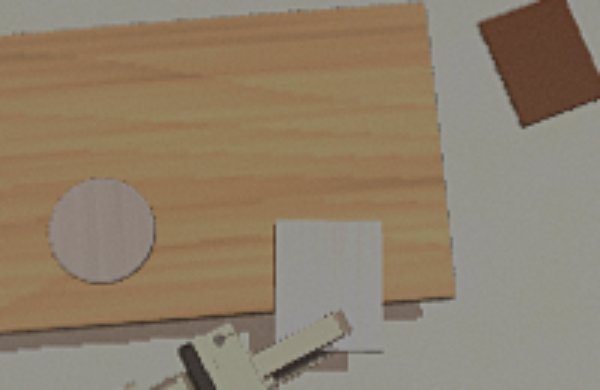

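>>> apply_moves --steps "-0.001 -0.008 0 0 0 0 0.08; -0.003 -0.016 0.001 0 0 0 0.08; -0.005 -0.024 0.001 0 0 0 0.08; -0.008 -0.032 0.002 0 0 0 0.08; -0.01 -0.039 0.003 0 0 0 0.08"

```text
clock: 8.8
ee_pos: [0.4963, -0.0606, 0.2061]
tool_rot: [-0.539, 2.021, -1.852]
force: [-0.4, -0.9, -1.2]
opening: 0.0798
```

```bash
python3 snap.py 8;python3 g2.py '[.51,-.06,.224]'; python3 - <<'E'
from h import *
s=dict(np.load("top8.npz"));C=cloud(s)
for c in [(285,230),(330,230),(370,230),(330,290),(372,330)]: print(c,C[120+c[1]//3,160+c[0]//3].round(4))
E
```

```text
shift [-0.0124 -0.0181  0.0046] rot [ 0.0003 -0.0046 -0.    ] | dist 0.022 deg 0.3
q [-0.745  0.957  0.033  2.489  1.406  1.4   -0.296] pos [ 0.4962 -0.0608  0.2063] F [ 0.1  1.1 -1.4] t 8.9
axes [[-0.866, -0.044, 0.498], [-0.5, 0.075, -0.863], [-0.0, -0.996, -0.087]] opening 0.08009234919052384
(285, 230) [ 0.5774 -0.028   0.1381]
(330, 230) [ 0.578  -0.0651  0.1391]
(370, 230) [ 0.5789 -0.0974  0.1378]
(330, 290) [ 0.5239 -0.065   0.1638]
(372, 330) [ 0.5113 -0.1084  0.0072]
```

View pics/ctop8.png

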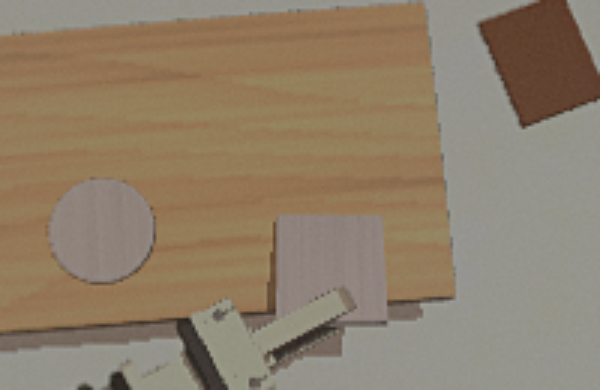

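View pics/side8.png

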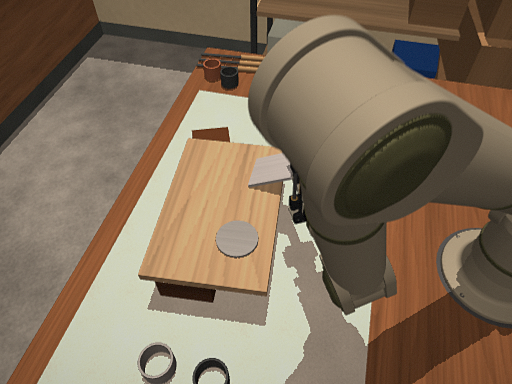

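>>> apply_moves --steps "-0.003 -0.009 0.001 0 0 0 0.08; -0.008 -0.016 0.003 0 0 0 0.08; -0.013 -0.021 0.006 0 0 0 0.08; -0.02 -0.027 0.009 0 0 0 0.08; -0.029 -0.034 0.014 0 0 0 0.08"

```text
clock: 9.4
ee_pos: [0.53, -0.061, 0.2385]
tool_rot: [-0.539, 2.021, -1.853]
force: [-0.7, -0.0, -0.0]
opening: 0.08
```

```bash
python3 snap.py 9;python3 g2.py '[.55,-.06,.247]'
```

```text
shift [-0.0177 -0.0088  0.0079] rot [-0.0003 -0.0051 -0.0007] | dist 0.021 deg 0.3
q [-0.714  0.867  0.067  2.43   1.441  1.412 -0.146] pos [ 0.5304 -0.0613  0.2389] F [-0.8 -0.1 -0.2] t 9.5
axes [[-0.866, -0.044, 0.498], [-0.5, 0.075, -0.863], [-0.0, -0.996, -0.087]] opening 0.07989762670853483
```

View pics/ctop9.png

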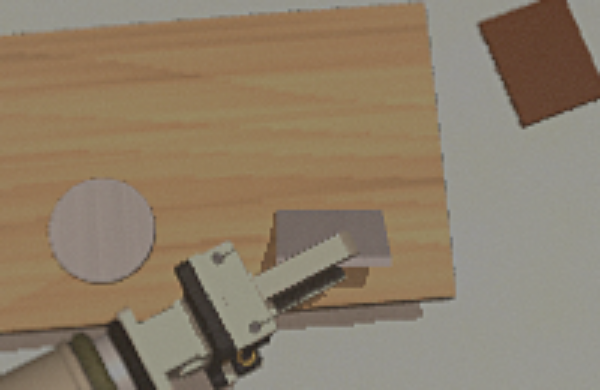

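View pics/cside9.png

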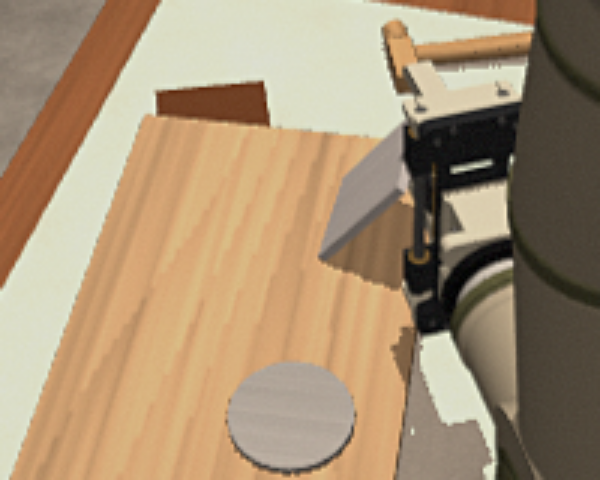

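>>> apply_moves --steps "-0.007 -0.004 0.004 0 0 0 0.08; -0.014 -0.007 0.007 0 0 0 0.08; -0.021 -0.01 0.011 0 0 0 0.08; -0.028 -0.012 0.015 0 0 0 0.08; -0.035 -0.013 0.019 0 0 0 0.08"

```text
clock: 10.0
ee_pos: [0.5708, -0.0608, 0.2492]
tool_rot: [-0.539, 2.021, -1.852]
force: [-0.1, 0.4, -0.9]
opening: 0.08
```

```bash
python3 snap.py 10;python3 g2.py '[.60,-.06,.25]'
```

```text
shift [-0.0257 -0.0021  0.0135] rot [ 0.0004 -0.0045  0.0004] | dist 0.029 deg 0.3
q [-0.678  0.838  0.094  2.351  1.481  1.409 -0.038] pos [ 0.5709 -0.0609  0.2491] F [-1.   1.3 -0.8] t 10.1
axes [[-0.866, -0.044, 0.498], [-0.5, 0.075, -0.863], [-0.0, -0.996, -0.087]] opening 0.08006201573389209
```

View pics/ctop10.png

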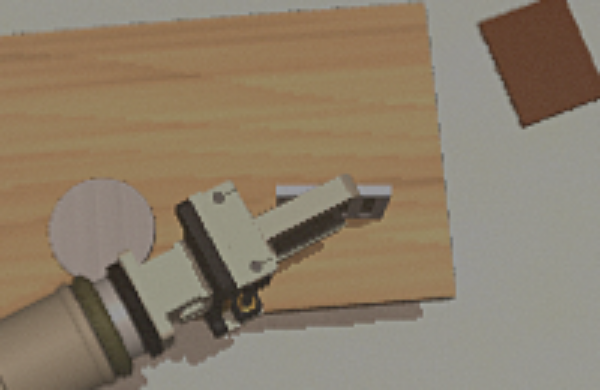

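View pics/cside10.png

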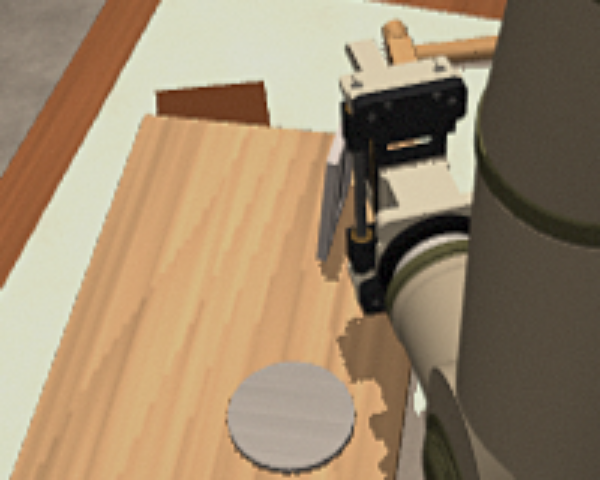

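>>> apply_moves --steps "-0.007 0 0.004 0 0 0 0.08; -0.014 -0.001 0.008 0 0 0 0.08; -0.021 -0.002 0.012 0 0 0 0.08; -0.028 -0.002 0.016 0 0 0 0.08; -0.035 -0.002 0.02 0 0 0 0.08"

```text
clock: 10.6
ee_pos: [0.611, -0.061, 0.2492]
tool_rot: [-0.539, 2.021, -1.852]
force: [0.4, -0.4, -0.6]
opening: 0.08
```

```bash
python3 snap.py 11;python3 g2.py '[.60,-.06,.25]'
```

```text
shift [ 0.0092 -0.0003 -0.0065] rot [ 0.0003 -0.0045  0.0007] | dist 0.011 deg 0.3
q [-0.645  0.839  0.115  2.27   1.515  1.4    0.041] pos [ 0.6112 -0.061   0.2492] F [-0.1 -0.2  0.4] t 10.7
axes [[-0.866, -0.044, 0.498], [-0.5, 0.075, -0.863], [-0.0, -0.996, -0.087]] opening 0.08006850493865791
```

View pics/ctop11.png

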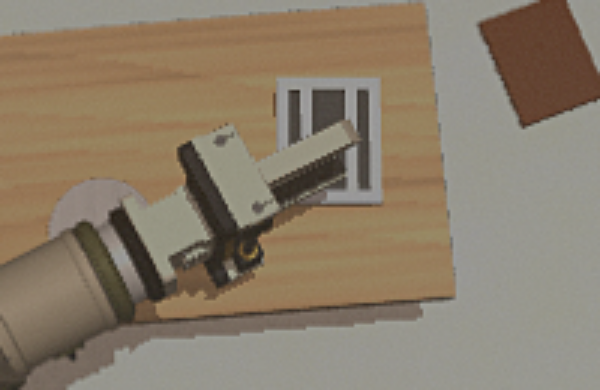

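View pics/cside11.png

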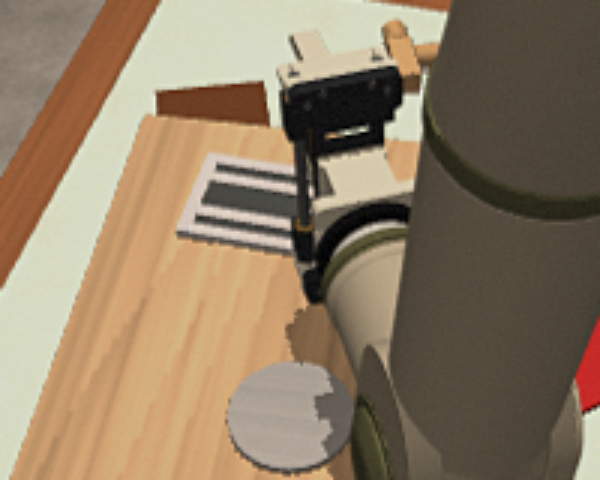

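The mould has toppled and shows its three dark channels at top crop (330,140). I'll retreat upward and back now.

>>> apply_moves --steps "0 -0.04 -0.004 0 0 0 0.08; 0 -0.08 -0.008 0 0 0 0.08; 0.02 -0.1 -0.02 0 0 0 0.08; 0.055 -0.1 -0.04 0 0 0 0.08; 0.09 -0.1 -0.06 0 0 0 0.08"

```text
clock: 11.2
ee_pos: [0.5055, -0.0619, 0.3551]
tool_rot: [-0.536, 2.022, -1.851]
force: [-0.9, 1.2, -0.5]
opening: 0.08
```

>>> apply_moves --steps "0.03 0 -0.03 0 0 0 0.08; 0.06 0 -0.06 0 0 0 0.08; 0.06 0 -0.09 0 0 0 0.08; 0.06 0 -0.1 0 0 0 0.08; 0.06 0 -0.1 0 0 0 0.08"

```text
clock: 11.7
ee_pos: [0.4058, -0.0034, 0.363]
tool_rot: [-0.541, 2.02, -1.85]
force: [0.3, -0.3, -0.3]
opening: 0.0796
```

```bash
python3 snap.py 12; python3 - <<'E'
from h import *
for n in("top","side"):
    s=dict(np.load(n+"12.npz"));C=cloud(s);hsv=cv2.cvtColor(s["pixels"],cv2.COLOR_RGB2HSV)
    b=tob(C.reshape(-1,3)).reshape(C.shape[:2]+(2,));z=C[...,2]
    on=(z>.1)&(z<.15)&(abs(b[...,0])<.125)&(abs(b[...,1])<.195)
    g=cv2.morphologyEx((on&(hsv[...,1]<55)).astype(np.uint8),cv2.MORPH_CLOSE,np.ones((3,3)));g=cv2.morphologyEx(g,cv2.MORPH_OPEN,np.ones((3,3)))
    k,l,st,ce=cv2.connectedComponentsWithStats(g)
    for i in range(1,k):
        if st[i,4]>200:
            r=rect(s,l==i,.128)[0];m=C[l==i];A=np.c_[m[:,:2],np.ones(len(m))];c=np.linalg.lstsq(A,m[:,2],rcond=None)[0]
            print(n,ce[i].round(),r,tob(np.array(r[0])/1000).round(4),"z",np.median(m[:,2]).round(4),"tilt deg",np.degrees(np.hypot(*c[:2])).round(2))
from cell import env;print(env.state())
E
```

```text
top [269. 167.] ((656.9984741210938, -62.77434158325195), (107.56414794921875, 88.00524139404297), 1.2389626502990723) [ 0.0104 -0.1089] z 0.1276 tilt deg 53.93
top [193. 196.] ((575.4534301757812, 126.12828826904297), (87.34857177734375, 85.15235137939453), 46.83269119262695) [-0.0518  0.0873] z 0.1287 tilt deg 119.74
side [225. 168.] ((657.0462646484375, -57.169918060302734), (111.36605834960938, 92.8759536743164), 1.3016291856765747) [ 0.0111 -0.1033] z 0.1257 tilt deg 45.94
side [237. 239.] ((576.1556396484375, 130.87901306152344), (86.30281066894531, 89.26294708251953), 14.095572471618652) [-0.0506  0.0919] z 0.1266 tilt deg 36.55
{'clock': 11.8, 'q': array([-0.98693735,  0.55510959, -0.01676486,  2.5326012 ,  1.08572852,
        1.51659699,  0.04603181]), 'qvel': array([ 0.01723741,  0.00156783,  0.00580277,  0.00480009, -0.0035481 ,
       -0.00010343, -0.0001301 ]), 'effort': array([ -1.11083888, -47.65503645,   2.86939032,  -0.07197464,
         0.13442734,   4.15428981,   0.09329095]), 'ee_pos': array([ 0.40576718, -0.00532056,  0.36328754]), 'tool_rot': array([-0.53898212,  2.02102501, -1.85333929]), 'force': array([-0.43471743,  0.18702917, -0.07158186]), 'wrist_torque': array([ 0.89033289,  0.48480167, -0.01308128]), 'opening': 0.0801838236599386}
```

View pics/side12.png

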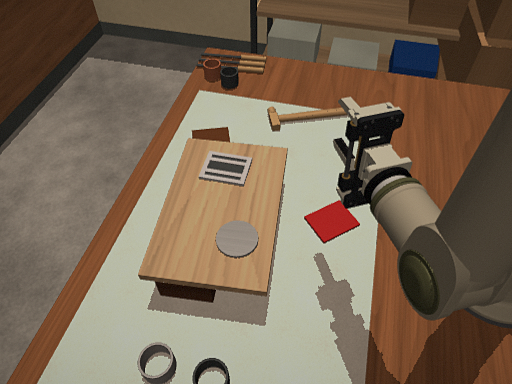

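View pics/top12.png

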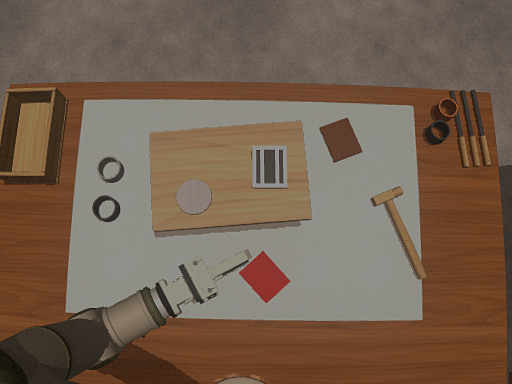

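```bash
python3 - <<'E'
from h import *
for n in("top","side"):
    s=dict(np.load(n+"12.npz"));C=cloud(s)
    m=C[(abs(C[...,0]-.657)<.05)&(abs(C[...,1]+.06)<.038)&(C[...,2]>.11)&(C[...,2]<.15)];o=m.mean(0);m=m-o
    c=np.linalg.lstsq(np.c_[m[:,:2],np.ones(len(m))],m[:,2],rcond=None)[0];print(n,len(m),o.round(4),np.degrees(c[:2]).round(2))
from cell import env; env.hand_in()
E
```

```text
top 1147 [ 0.6566 -0.0603  0.1273] [-0.11  0.34]
side 952 [ 0.6568 -0.0602  0.1254] [-0.22  0.15]
the job is handed in; nothing more can be done
```

The mould is turned over and lies flat on the board with its channels up. I handed the job in at about 11.8 s; no verdict comes back, so the checks below are my own camera measurements.

**What I did**
- I pushed the mould 80 mm towards the robot from its far end, using two fingers.
- It then overhung the front edge by about 39 mm, with its centre at x = -0.114 m in the board frame. It stayed flat there for several seconds.
- I brought one finger in sideways under the overhang with the jaws open, and lifted the mould in an arc until it toppled past upright.
- I then pulled the arm well clear.

**Last checks**

| Check | Result |
|---|---|
| Face up | All three dark channels visible in both views |
| Mould centre, board frame | x ≈ +0.011 m, y ≈ -0.103 to -0.109 m, so no overhang |
| Tilt | Below 0.4° |
| Visible face height | 0.125 to 0.127 m, which fits flat on the board |
| Round plate | At its starting position to within about 1.5 mm |
| Brown and red look-alikes | Not touched |
| Arm | About 0.36 m up, well clear, no contact force measured |

**Checks that disagreed**
- My first tilt fit gave absurd angles of 37 to 120°. I think stray edge pixels had got into the mask; a fit limited to the mould's inner face gave the value above.
- The two cameras differ by about 2 mm in height and 6 mm in y, which does not matter against the limits.

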